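Twist-lock the milling cup on the nib mill

ROBOT

A 6-joint arm with a two-finger parallel gripper is mounted at the origin on a cart in front of the work surface, level with it; the furniture and walls round the work are solid. World frame = base frame: x ahead of the robot, y to its left, z up, the work surface at z = 0. Lengths are in m, angles in degrees, forces in N, time in s.
With the tool pointing down it reaches from about 0.35 to 0.775 m from the base axis. Payload 5.5 kg.
Tool frame: the origin (TCP) lies between the finger pads; the fingertips stand 22 mm ahead of it and the grasp point (between the pads) lies 3 mm ahead of it (manip.tip_extent is the distance from the TCP to the fingertips, in m); z points along the fingers, y is the direction in which the jaws open and shut (so a half turn about z gives the same grasp; the last joint's range is limited). The gripper opens to 85 mm and grips with 20 to 120 N. Pads are 22 mm wide; open, the fingers measure 114 mm over their backs; the gripper's body (76 mm by 85 mm) begins 54 mm behind the grasp point. The pads swing forward as they close: fully open they stand 13 mm farther back than shut.
Start: joints at [64.08, 17.945, 2.641, 74.691, 0, 82.002], TCP at [0.177, 0.547, 0.253] pointing down, gripper open.
Joint ranges: [-158.12, 158.12], [-49.38, 96.58], [-58.88, 72.47], [-126.05, 133.96], [-84.25, 85.87], [-180, 180]. Speed limits (degrees/s): [147.25, 147.25, 180, 180, 180, 180].

INTERFACE

Orientations are given as [roll, pitch, yaw] about the fixed x, y, z axes, in that order (R = Rz(yaw) Ry(pitch) Rx(roll)).
In Python, from cell import manip, optics, job gives the robot as it stands.
- The arm moves only by the tool drive_tool, never from a script. Its argument "plan" is one flat list of numbers, 6 for each row, row after row: the shift along the tool's x, y, z in m, then the turn, a rotation vector about the tool's x, y, z in degrees. In form: [x, y, z, ax, ay, az, x, y, z, ax, ay, az, ...]. A call has 1 to 8 rows; each row is the pose to reach, as a shift and turn from the pose commanded when the call began, along the tool's axes at that moment; what a row does not reach only later rows make up. A row lasts 1/8 s, in which the tool goes at most 62.5 mm and 10.7 degrees, less where a joint would pass 70% of its speed; a pose out of reach is approached as far as the arm can. A call with a gripper value outside its range is refused whole. "gripper" is the opening, from 0 (shut) to 1 (fully open), set as the call begins (left out, the last holds). The fingers move at their own pace and stop on an object; the grip force is fixed at half the most. Time passes only in rows, so rows that repeat a pose let the fingers close. It gives the time, the measured TCP pose, the force and the opening at its end, in the units of the state.
- manip.read_state(): the state, without advancing time (a new reading comes with each control period).
- optics.read_camera(name): name is "scene" or "top" or "wrist"; returns (picture, depth): 400x640x3 uint8, red, green, blue; 400x640 float32, m along the optical axis (not along the pixel's ray), 0 where there is no reading.
- optics.camera_model(name): a dict with "intrinsics" (3x3 intrinsics, pixels), "dist_coeffs" ([k1, k2, p1, p2, k3] as OpenCV has them; the pictures are not rectified), "extrinsics" (4x4, takes a point from camera to world coordinates). Camera axes: x right, y down, z forward; pixel columns grow to the right and rows downward; lengths in m; the calibration is good to about 2 mm. A picture is of the moment at which its call begins: read the wrist's pose just before it. camera_model takes no time and is no camera call; for the wrist camera it gives the pose at the moment of the call.
- job.finish_job(): hands the job in, once; it reports no verdict.
The state is a dict: "clock": time; "joint_positions": joint angles; "joint_velocities": joint speeds; "effort": joint torques, N m; "eef_pos": TCP position; "tcp_rot": TCP orientation; "force": force on the tool from outside, world axes, zero at the start; "moment": the same for the moment, N m; "grip_width": finger opening in m.
Only numpy, scipy, OpenCV 4.12 (cv2) and the standard library are available. Lean on these libraries where they do the work, as an engineer would, in place of code of your own. Each camera call takes 0.05 s, during which the arm holds its last target.

TASK

Fit the loose milling cup on the cocoa-nib mill: lower it into the mill's collar with the cup's pointer at the single round stud, then twist it clockwise (seen from above) until its ramps have drawn it down tight and the pointer stands at the pair of ribs. Let go and leave it locked, without moving the mill's neighbours, the sweet jar and the tin.

Things in the scene. Friction and masses are not known exactly. Their poses are not given: they have to be found in the camera images.
- cup_grip (a point): In the black bar handle across the loose milling cup's top, on the cup's axis, 80 mm above its underside. The cup (0.35 kg, 96 mm tall, upright) is round and aluminium. Axes: z up, x along the bar, pointer on the -x side. The bar is 88 mm long plus an arrow tip at -x, 16 mm thick along y, and stands on the cup's flat top, 60 to 96 mm above the underside: pinch it from above at its middle.
- cup_foot (a point): Centre of the cup's underside, axes as cup_grip. The foot is a spigot of radius 38 mm with three lugs (12 mm wide, 6 mm high, out to radius 46 mm), unevenly spaced, so it enters the collar one way only. Above it a shoulder flange of radius 53 mm (20 to 26 mm up) and the body, radius 46 mm. Right of the cup a tall glass display case begins (x > 0.42, y < -0.2): keep clear.
- cup_pointer (a point): On the cup's black pointer, a 6 mm wide nose that sticks out of the shoulder flange on the cup's -x side: 60 mm from the axis, 23 mm above the underside.
- mill_collar (a point): Centre of the mouth of the steel collar (outer radius 54 mm, 22 mm high) on the fixed round aluminium nib mill (150 mm across, 60 mm high); 82 mm above the counter. Axes: z up, -x to the mill's front (black dial). The mouth, radius 41 mm, has three gaps for the cup's lugs (about 3 mm and 5 degrees of play). The cup enters at a yaw of the mill's yaw + 0.48 rad: pointer at the open mark.
- mill_pad (a joint): How far (m, 0 to 0.006) the sprung rubber pad in the collar is pressed down; 2 N at first, 2 N more per mm. It holds the cup's underside about 14 mm below the mouth, where the lugs are free to turn under the rim. A cup that is not locked is lifted by it again.
- open_mark (a point): Open mark: a single dark round stud, 11 mm across, on the housing beside the collar, right of the front; the point is 60 mm from the collar's axis.
- lock_mark (a point): Lock mark: a pair of dark upright ribs, left of the front; the point is midway between them, 60 mm from the axis. Turning clockwise from the open mark (yaw falling), ramps draw the cup 4 mm down, to 18 mm below the mouth, over the first 0.84 rad; a level seat follows, the lock mark is at 0.94 rad, a hard stop at 1.01. It takes under 1 N m; locked, the cup stays.
- sweet_jar: Bystander: a lidded jar of marshmallows, 69 mm across and 107 mm tall, between the cup and the mill; origin at its underside.
- pastille_tin: Bystander: a round lidded tin, 70 mm across and 36 mm tall, behind the jar; origin at its underside.

How it is judged (in metres and radians):
On the way:
1. the cup's foot is in the collar, its lugs through the gaps, with the pointer at the open mark (horizontal distance between cup_pointer and open_mark below 0.014 m and horizontal distance between cup_foot and mill_collar below 0.008 m and z of cup_foot in the frame of mill_collar below -0.012 m), for 0.1 s.
At the end, for the whole second after the job is handed in: The cup sits upright (within 0.05 rad) and central (6 mm) in the mill's collar, drawn down by the ramps so that its underside is at least 16.8 mm below the collar's mouth, with its pointer within 9 mm of the point between the lock mark's two ribs (z of cup_foot in the frame of mill_collar below -0.0168 m and horizontal distance between cup_pointer and lock_mark below 0.009 m and horizontal distance between cup_foot and mill_collar below 0.006 m and angle between cup_foot's own z axis and vertical below 0.05 rad); the robot touches nothing.
It fails at once if the sweet jar is moved more than 30 mm (distance of sweet_jar from where it was at the start of the episode above 0.03 m).
It fails at once if the tin is moved more than 30 mm (distance of pastille_tin from where it was at the start of the episode above 0.03 m).
It also fails if it takes over 45 s, if anything falls off the work surface, if the arm or the gripper's body presses on something with over 40 N, if the wrist force passes 120 N, or if a joint passes its speed limit or range.

## Working session

There is one attempt and no reset: what is moved stays moved. The work goes in short steps, Python scripts to look and compute and a tool call to move; the robot and the scene stay as the last step left them, time stands still between calls to the robot, and variables do not carry over. Pictures are saved under pics/ and viewed, and the job is handed in when it is done.

Besides the shell and the picture viewer there is one more tool, called after ">>>" as name(argument=value, ...) on one line, values as JSON. drive_tool: Moves the arm, as the interface text tells. Its arguments: {"type":"object","properties":{"plan":{"type":"array","items":{"type":"number"}},"gripper":{"type":"number"}},"required":["plan"]}

```bash
ls; mkdir -p pics
python3 - <<'E'
from cell import manip, optics, job
import cv2,numpy as np
print(manip.read_state())
for n in ["scene","top","wrist"]:
    m=optics.camera_model(n); p,d=optics.read_camera(n)
    np.savez(f"pics/{n}0.npz",p=p,d=d,K=m["intrinsics"],D=m["dist_coeffs"],T=m["extrinsics"])
    cv2.imwrite(f"pics/{n}0.png",p[:,:,::-1]); print(n,np.round(m["extrinsics"],3).tolist(),m["intrinsics"],m["dist_coeffs"])
E
```

```text
pics
{'clock': 0.0, 'joint_positions': array([ 6.40802886e+01,  1.79902055e+01,  2.57610872e+00,  7.46898770e+01,
       -1.85213837e-03,  8.20032130e+01]), 'joint_velocities': array([-0.12473199,  0.03791923,  0.00054255, -0.06905448, -0.17733589,
        0.00127548]), 'effort': array([ 1.11399511e-04, -4.80629933e+01,  2.98533243e+01,  1.95029809e-02,
       -2.93596649e-04,  2.71285522e-06]), 'eef_pos': array([0.1767411 , 0.54666467, 0.25240859]), 'tcp_rot': array([-1.79896780e+02, -1.26304507e-02,  1.62077066e+02]), 'force': array([-0.38238966,  0.63156816, -0.37044745]), 'moment': array([ 0.04849482,  0.01701639, -0.01497018]), 'grip_width': 0.08525952569050503}
scene [[0.699, -0.529, 0.481, 0.139], [-0.715, -0.523, 0.464, -0.178], [0.006, -0.669, -0.743, 0.704], [0.0, 0.0, 0.0, 1.0]] [[401.5290273    0.         311.07942122]
 [  0.         401.5290273  204.64495318]
 [  0.           0.           1.        ]] [0.0004215 0.        0.        0.        0.       ]
top [[-0.016, -0.988, 0.154, 0.414], [-0.999, 0.02, 0.024, 0.191], [-0.027, -0.154, -0.988, 1.028], [0.0, 0.0, 0.0, 1.0]] [[400.51039889   0.         319.85406563]
 [  0.         400.51039889 190.19126739]
 [  0.           0.           1.        ]] [-0.02624307  0.          0.          0.          0.        ]
wrist [[0.307, 0.903, 0.301, 0.099], [0.952, -0.291, -0.098, 0.572], [-0.001, 0.317, -0.949, 0.374], [0.0, 0.0, 0.0, 1.0]] [[307.59336353   0.         313.42983652]
 [  0.         307.59336353 198.81328197]
 [  0.           0.           1.        ]] [0.00812734 0.         0.         0.         0.        ]
```

View pics/scene0.png

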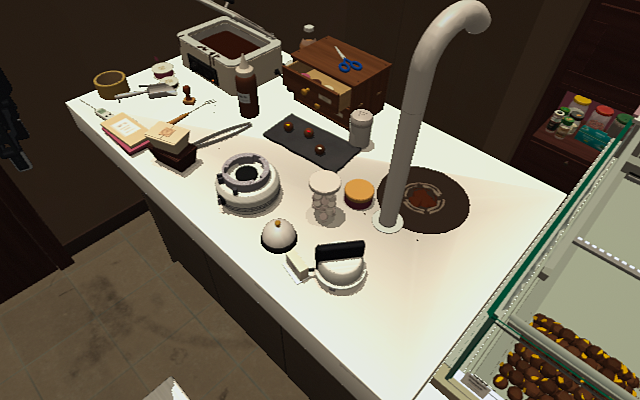

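View pics/top0.png

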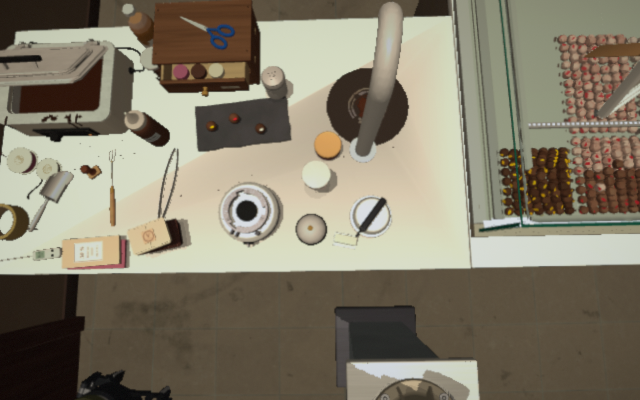

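View pics/wrist0.png

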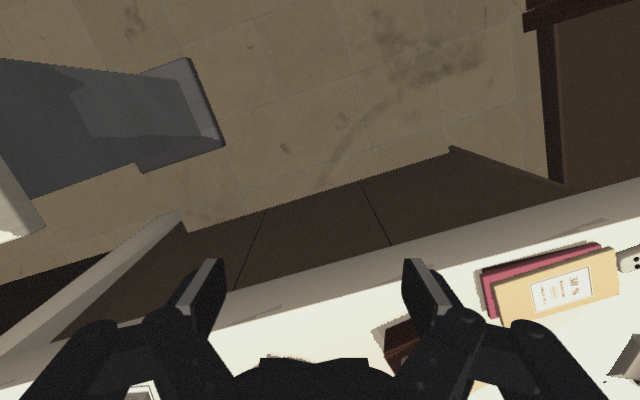

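The scene view shows the cup near (340,265), the jar at (323,195), the tin at (358,193) and the mill at (248,185). I'll zoom in on them.

Run:
```python
import cv2,numpy as np
a=cv2.imread("pics/top0.png"); cv2.imwrite("pics/topz.png",cv2.resize(a[120:260,210:410],None,fx=4,fy=4,interpolation=cv2.INTER_CUBIC))
a=cv2.imread("pics/scene0.png"); cv2.imwrite("pics/scenez.png",cv2.resize(a[140:300,200:400],None,fx=3.7,fy=3.7,interpolation=cv2.INTER_CUBIC))
```

```text
(no output)
```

View pics/topz.png

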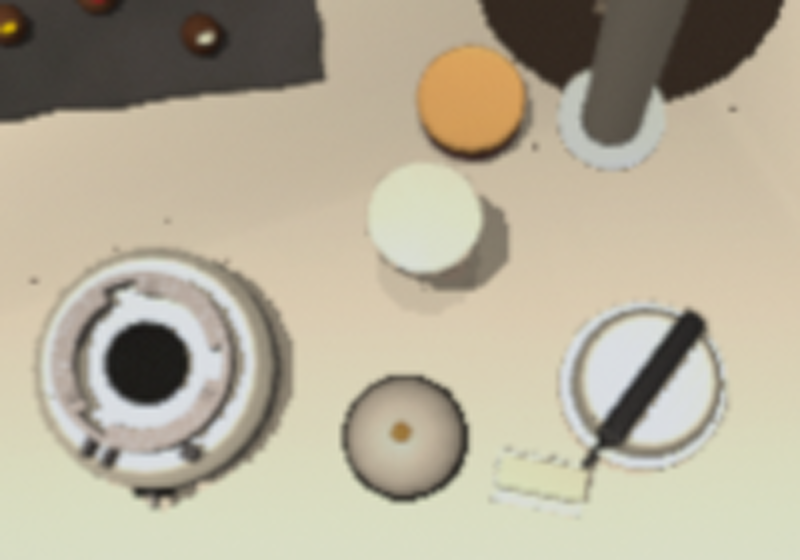

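View pics/scenez.png

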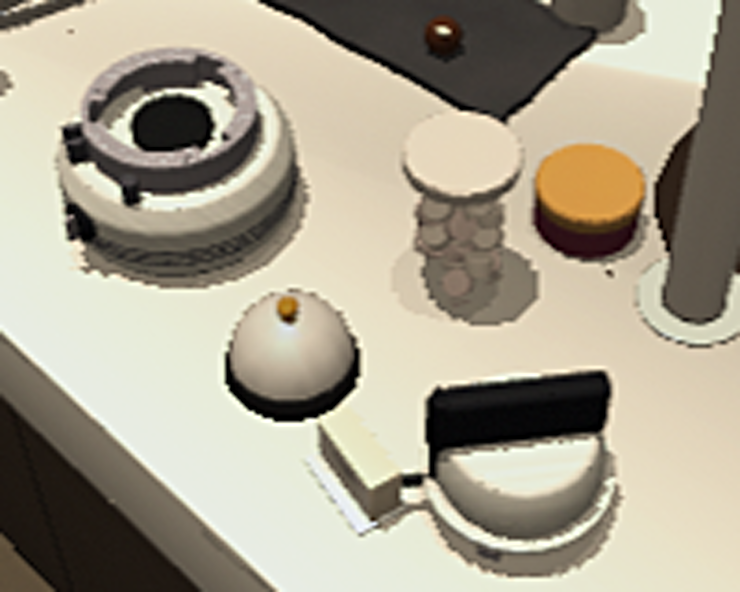

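```bash
cat > h.py <<'E'
import numpy as np,cv2
def load(n):
    z=np.load(f"pics/{n}.npz"); return z["p"],z["d"],z["K"],z["D"],z["T"]
def ray(K,D,T,uv):
    q=cv2.undistortPoints(np.array(uv,float).reshape(-1,1,2),K,D).reshape(-1,2)
    q=np.c_[q,np.ones(len(q))]
    return T[:3,3],q@T[:3,:3].T
def onplane(K,D,T,uv,z):
    o,r=ray(K,D,T,uv); return o+r*((z-o[2])/r[:,2])[:,None]
def snap(name,tag):
    from cell import manip,optics
    m=optics.camera_model(name); p,d=optics.read_camera(name)
    np.savez(f"pics/{tag}.npz",p=p,d=d,K=m["intrinsics"],D=m["dist_coeffs"],T=m["extrinsics"])
    cv2.imwrite(f"pics/{tag}.png",p[:,:,::-1])
    return p,d,m["intrinsics"],m["dist_coeffs"],m["extrinsics"]
def cloud(p,d,K,D,T):
    v,u=np.mgrid[:400,:640]
    q=cv2.undistortPoints(np.c_[u.ravel(),v.ravel()].astype(float).reshape(-1,1,2),K,D).reshape(-1,2)
    P=np.c_[q,np.ones(len(q))]*d.reshape(-1,1)
    return (P@T[:3,:3].T+T[:3,3]).reshape(400,640,3)
E
python3 - <<'E'
from h import *
p,d,K,D,T=load("top0")
f=lambda x,y:(x/4+210-.375,y/4+120-.375)
def show(n,pts,z):print(n,np.round(onplane(K,D,T,[f(*q) for q in pts],z),4).tolist())
show("bar",[(692,318),(608,440)],.096)
show("ptr",[(590,463)],.023)
show("flange c",[(643,386)],.026); show("top disc",[(648,380)],.060)
show("collar c",[(146,363)],.082); show("ribs, stud",[(100,453),(190,453)],.065)
show("dial",[(155,495)],.03)
show("jar",[(425,218)],.107);show("tin",[(472,98)],.036);show("dome",[(405,432)],.06);show("knob",[(400,430)],.08);show("tap",[(612,115)],0);show("tap top",[(600,70)],.3)
X=cloud(p,d,K,D,T)
for n,q in dict(bar=(650,378),disc=(610,370),collar=(215,370),housing=(245,380),jar=(425,218),tin=(472,98),dome=(405,445),knob=(400,430),butter=(545,475),count=(500,350)).items():
    u,v=map(round,f(*q)); print(n,np.round(X[v,u],3))
E
```

```text
bar [[0.5359, 0.068, 0.096], [0.4657, 0.1192, 0.096]]
ptr [[0.4557, 0.1252, 0.023]]
flange c [[0.5028, 0.0909, 0.026]]
top disc [[0.5034, 0.0912, 0.06]]
collar c [[0.5171, 0.3915, 0.082]]
ribs, stud [[0.465, 0.4224, 0.065], [0.4641, 0.3678, 0.065]]
dial [[0.4402, 0.3959, 0.03]]
jar [[0.5966, 0.2229, 0.107]]
tin [[0.688, 0.1942, 0.036]]
dome [[0.4747, 0.2385, 0.06]]
knob [[0.4747, 0.2404, 0.08]]
tap [[0.6842, 0.1023, 0.0]]
tap top [[0.6273, 0.1332, 0.3]]
bar [0.501 0.094 0.097]
disc [0.51  0.114 0.061]
collar [0.514 0.354 0.064]
housing [0.507 0.335 0.06 ]
jar [0.597 0.223 0.106]
tin [0.688 0.193 0.036]
dome [0.467 0.239 0.05 ]
knob [0.476 0.241 0.061]
butter [0.449 0.154 0.04 ]
count [ 0.531  0.178 -0.004]
```

```bash
cat > goto.py <<'E'
import sys,numpy as np
from scipy.spatial.transform import Rotation as R
from cell import manip
s=manip.read_state()
Rc=R.from_euler("xyz",s["tcp_rot"],degrees=True)
x,y,z,yaw=map(float,sys.argv[1:5])
Rt=R.from_euler("xyz",[180,0,yaw],degrees=True)
print("clock",s["clock"],"pos",s["eef_pos"].round(4),"rot",s["tcp_rot"].round(2),"F",s["force"].round(2),"w",round(s["grip_width"],4))
print("j",s["joint_positions"].round(1))
print("shift",Rc.inv().apply(np.array([x,y,z])-s["eef_pos"]).round(4),"rv",(Rc.inv()*Rt).as_rotvec(degrees=True).round(2))
E
python3 goto.py .557 .392 .253 180
python3 - <<'E'
from h import *
X=cloud(*load("top0"))
m=X[...,2]>.2
m[230:]=0
v,u=np.nonzero(m); 
sel=(u>340)&(u<410)
P=X[v[sel],u[sel]]
print(P.min(0),P.max(0))
for a in range(0,160,20): 
  k=(v[sel]>=a)&(v[sel]<a+20)
  if k.any(): print(a,P[k].mean(0).round(3))
X=cloud(*load("scene0")); 
for q in [(390,215),(400,150),(408,100),(415,60),(430,25),(470,20)]: print(q,X[q[1],q[0]].round(3))
E
```

```text
clock 0.15 pos [0.1768 0.5468 0.2526] rot [-1.7992e+02 -1.0000e-02  1.6208e+02] F [0.33 0.51 0.19] w 0.0853
j [64.1 18.   2.6 74.7  0.  82. ]
shift [-0.4094 -0.0303 -0.0005] rv [ -0.08  -0.02 -17.92]
[0.41440088 0.06896434 0.20047561] [0.8148516  0.19134222 1.02755865]
0 [0.781 0.092 0.459]
20 [0.747 0.096 0.465]
40 [0.718 0.099 0.459]
60 [0.692 0.104 0.446]
80 [0.671 0.107 0.419]
100 [0.66  0.11  0.357]
120 [0.662 0.108 0.255]
140 [0.414 0.191 1.028]
(390, 215) [0.666 0.092 0.043]
(400, 150) [0.661 0.1   0.224]
(408, 100) [0.661 0.105 0.328]
(415, 60) [0.664 0.109 0.396]
(430, 25) [0.692 0.112 0.44 ]
(470, 20) [0.74  0.075 0.444]
```

>>> drive_tool(plan=[-0.06,-0.004,0,0,0,-3,-0.12,-0.009,0,0,0,-6,-0.18,-0.013,0,0,0,-9,-0.24,-0.018,0,0,0,-12,-0.3,-0.022,0,0,0,-15,-0.36,-0.027,0,0,0,-18,-0.409,-0.03,0,0,0,-18,-0.409,-0.03,0,0,0,-18])

```text
clock: 1.15
eef_pos: [0.5601, 0.3903, 0.2515]
tcp_rot: [-179.9, -0.0, 179.8]
force: [-1.0, 0.4, -0.3]
grip_width: 0.0857
```

```bash
python3 - <<'E'
from h import *
snap("wrist","w1")
E
python3 goto.py .503 .0915 .2 144
```

```text
clock 1.2 pos [0.5582 0.3914 0.2519] rot [-1.7996e+02 -1.0000e-01  1.7991e+02] F [-0.19  0.39  0.98] w 0.0854
j [28.3 30.7 21.8 81.2  0.  28.4]
shift [ 0.0546 -0.3     0.0522] rv [-0.07 -0.08 35.91]
```

View pics/w1.png

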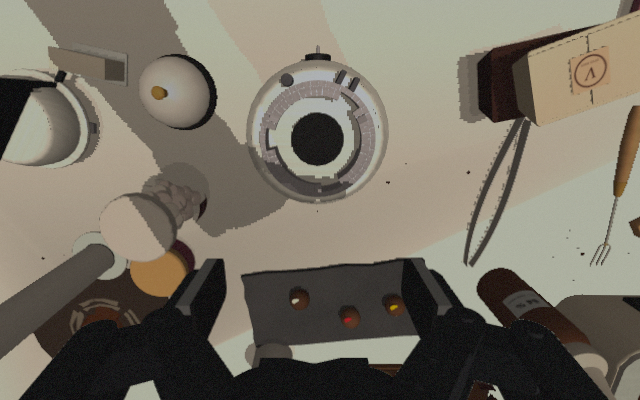

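Run:
```python
import cv2
a=cv2.imread("pics/w1.png"); cv2.imwrite("pics/w1z.png",cv2.resize(a[40:215,235:400],None,fx=4.5,fy=3.4*4.5/4.5*1.0 if 0 else 4.5,interpolation=cv2.INTER_CUBIC)[:,:])
print((a[40:215,235:400]).shape)
a=cv2.imread("pics/w1z.png");a=cv2.resize(a,None,fx=.75,fy=.75);print(a.shape);cv2.imwrite("pics/w1z.png",a)
```

```text
(175, 165, 3)
(591, 556, 3)
```

View pics/w1z.png

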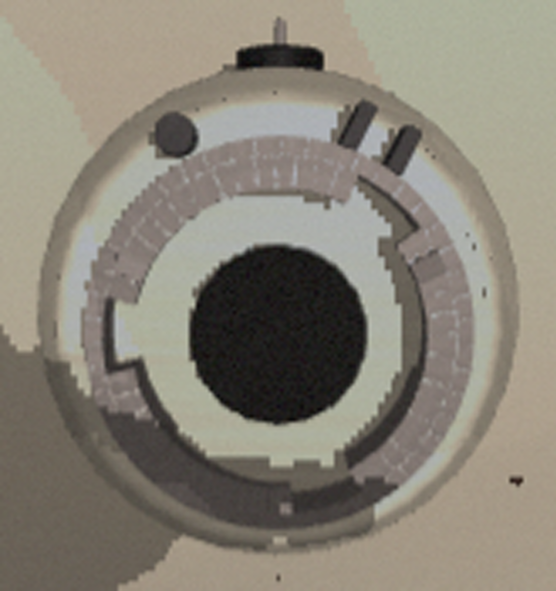

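The zoomed view shows the collar ring around (280,330), the stud at (176,135), and the ribs at (358,125) and (403,150). I'll fit the ring from depth and colour.

Run:
```python
from h import *
p,d,K,D,T=load("w1")
X=cloud(p,d,K,D,T); print("T cam",T[:3,3])
roi=np.zeros((400,640),bool); roi[40:215,240:395]=1
z=X[...,2][roi]; print("heights",np.histogram(z,bins=np.arange(-.01,.1,.005)))
m=(roi&(np.abs(X[...,2]-.081)<.006)).astype(np.uint8)
m=cv2.morphologyEx(m,cv2.MORPH_OPEN,np.ones((2,2),np.uint8))
cs,_=cv2.findContours(m,cv2.RETR_EXTERNAL,cv2.CHAIN_APPROX_NONE)
c=np.vstack([k for k in cs if len(k)>20]).reshape(-1,2)
print("ring z",np.median(X[...,2][m>0]))
P=onplane(K,D,T,c,.082)
from scipy.optimize import least_squares
r=least_squares(lambda q:np.hypot(P[:,0]-q[0],P[:,1]-q[1])-q[2],[.517,.392,.054],loss="soft_l1",f_scale=.002); print("ring fit",r.x,np.median(abs(r.fun)))
h=cv2.convexHull(c); e=cv2.fitEllipse(h); print(e)
# hole
g=p.max(2)
# dark marks
hb=((g<45)&roi).astype(np.uint8)
n,l,s,cc=cv2.connectedComponentsWithStats(hb)
for i in range(1,n):
    if s[i,4]>15:
        zz=np.median(X[...,2][l==i]); print("dark",s[i],cc[i].round(1),"depth xyz",np.median(X[l==i],0).round(4),"plane",onplane(K,D,T,cc[i],zz)[0].round(4))
# housing rim: z>0.02 fit
m=(roi&(X[...,2]>.015)).astype(np.uint8)
cs,_=cv2.findContours(m,cv2.RETR_EXTERNAL,cv2.CHAIN_APPROX_NONE);c=max(cs,key=cv2.contourArea).reshape(-1,2)
f=lambda x,y:(x/3.375+235-.35,y/3.375+40-.35)
pts=[f(176,135),f(358,125),f(403,150),f(280,333),f(280,58)]
for q in pts: print(np.round(q,1),X[int(round(q[1])),int(round(q[0]))].round(4))
```

```text
T cam [0.4783798  0.39089601 0.37262158]
heights (array([   0, 3526, 7259,    0,    0,    0,    0,    0,    0,   16,   89,
        584,  919, 3239, 4383, 2271,  201,  472, 4055,    1,    0]), array([-0.01 , -0.005,  0.   ,  0.005,  0.01 ,  0.015,  0.02 ,  0.025,
        0.03 ,  0.035,  0.04 ,  0.045,  0.05 ,  0.055,  0.06 ,  0.065,
        0.07 ,  0.075,  0.08 ,  0.085,  0.09 ,  0.095]))
ring z 0.08220299092977829
ring fit [0.51838124 0.39547564 0.05432475] 0.0010426093682926185
((318.46099853515625, 130.67965698242188), (117.01602172851562, 135.09715270996094), 1.6303917169570923)
dark [305  53  26   8 129] [317.7  56.5] depth xyz [0.4418 0.3945 0.0455] plane [0.442  0.3951 0.0455]
dark [ 292  113   51   52 2087] [316.9 138.8] depth xyz [0.518  0.3943 0.0683] plane [0.5179 0.3942 0.0683]
[286.8  79.6] [0.4645 0.3672 0.0759]
[340.7  76.7] [0.4622 0.4156 0.0765]
[354.1  84.1] [0.4682 0.4273 0.0779]
[317.6 138.3] [0.5172 0.3953 0.068 ]
[317.6  56.8] [0.4426 0.3954 0.0472]
```

```bash
python3 goto.py .535 .068 .252 144
```

```text
clock 1.2 pos [0.5582 0.3914 0.2519] rot [-1.7996e+02 -1.0000e-01  1.7991e+02] F [-0.19  0.39  0.98] w 0.0854
j [28.3 30.7 21.8 81.2  0.  28.4]
shift [ 2.260e-02 -3.235e-01  1.000e-04] rv [-0.07 -0.08 35.91]
```

>>> drive_tool(plan=[0.004,-0.055,0,0,0,6,0.008,-0.11,0,0,0,12,0.012,-0.165,0,0,0,18,0.016,-0.22,0,0,0,24,0.02,-0.27,0,0,0,30,0.022,-0.31,0,0,0,36,0.0225,-0.3235,0,0,0,36,0.0225,-0.3235,0,0,0,36])

```text
clock: 2.2
eef_pos: [0.5343, 0.0696, 0.2535]
tcp_rot: [180.0, -0.0, 144.1]
force: [-0.0, 0.3, -0.3]
grip_width: 0.0852
```

```bash
python3 - <<'E'
from h import *
p,*_=snap("wrist","w2")
cv2.imwrite("pics/w2z.png",cv2.resize(p[20:220,220:420,::-1],None,fx=3,fy=3,interpolation=cv2.INTER_CUBIC))
E
python3 goto.py .503 .0915 .2 144
```

```text
clock 2.25 pos [0.5345 0.0702 0.2534] rot [ 1.7996e+02 -2.0000e-02  1.4417e+02] F [ 0.62 -0.41  1.44] w 0.0854
j [-1.1 13.9 -2.8 73.3  0.  34.8]
shift [ 0.038  -0.0012  0.0534] rv [ 0.04 -0.02  0.17]
```

View pics/w2.png

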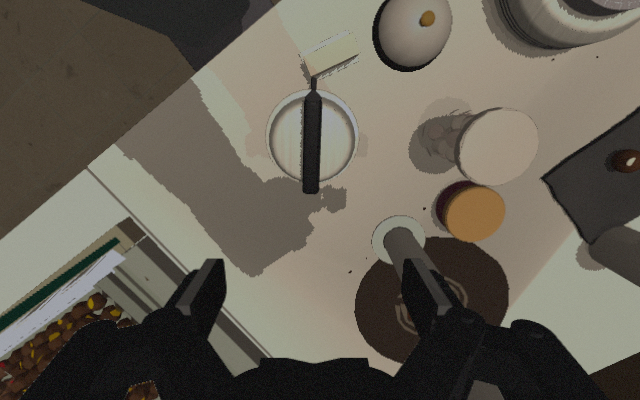

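View pics/w2z.png

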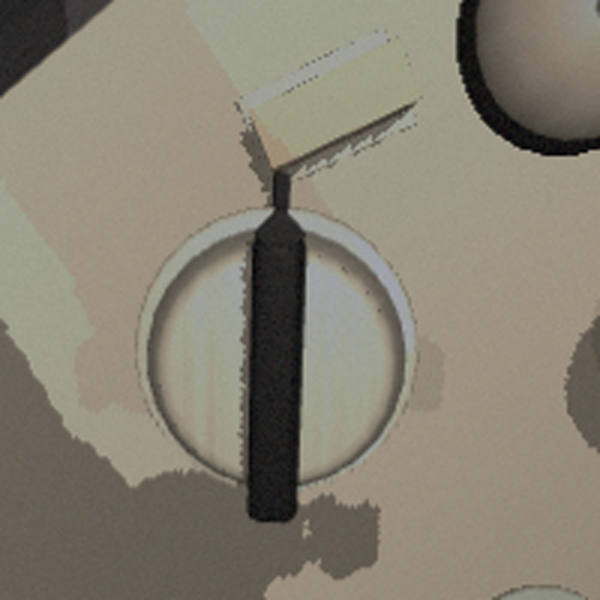

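The cup's bar runs from (313,80) to (310,193) in the wrist image, almost vertical, with the flange circle centred near (312,137).

Run:
```python
from h import *
p,d,K,D,T=load("w2"); X=cloud(p,d,K,D,T); print(T[:3,3])
roi=np.zeros((400,640),bool); roi[75:200,255:370]=1
g=p.max(2)
m=(roi&(X[...,2]>.088)&(X[...,2]<.105)).astype(np.uint8)
v,u=np.nonzero(m); print(len(u),np.median(X[...,2][m>0]))
P=onplane(K,D,T,np.c_[u,v],.096)[:,:2]
mu=P.mean(0);w,V=np.linalg.eigh(np.cov(P.T)); a=V[:,1]; a=a if a[0]>0 else -a
t=(P-mu)@a; s=(P-mu)@V[:,0]
print("bar yaw",np.degrees(np.arctan2(a[1],a[0])),"ext",t.min(),t.max(),"wid",np.ptp(s))
back=mu+a*np.percentile(t,99.5); print("axis from back end",back-a*.044)
# flange
for name,zz,lo,hi in[("flange",.026,.018,.032),("top",.060,.055,.065)]:
    m=(roi&(X[...,2]>lo)&((X[...,2]<hi)|(name=="flange"))).astype(np.uint8)
    c=max(cv2.findContours(m,cv2.RETR_EXTERNAL,cv2.CHAIN_APPROX_NONE)[0],key=len).reshape(-1,2)
    Q=onplane(K,D,T,c,zz)
    from scipy.optimize import least_squares
    r=least_squares(lambda q:np.hypot(Q[:,0]-q[0],Q[:,1]-q[1])-q[2],[.503,.091,.05],loss="soft_l1",f_scale=.001); print(name,r.x,np.median(abs(r.fun)))
print("ptr",onplane(K,D,T,[(220+282/3-.33,20+185/3-.33)],.026))
```

```text
[0.46800343 0.11762035 0.37456291]
1743 0.09592841623140697
bar yaw -37.536384649242116 ext -0.04623964001038996 0.047563323016009275 wid 0.015797628126177098
axis from back end [0.50193815 0.09118878]
flange [0.50319486 0.09021393 0.05224544] 0.00037738493529794123
top [0.49112998 0.07651196 0.02645848] 0.0057131940174448385
ptr [[0.45630903 0.12675214 0.026     ]]
```

```bash
python3 goto.py .5027 .0905 .087 142.4; python3 -c "
from cell import manip;print(manip.tip_extent)"
```

```text
clock 2.25 pos [0.5345 0.0702 0.2534] rot [ 1.7996e+02 -2.0000e-02  1.4417e+02] F [ 0.62 -0.41  1.44] w 0.0854
j [-1.1 13.9 -2.8 73.3  0.  34.8]
shift [ 0.0376 -0.0023  0.1664] rv [ 0.04 -0.02  1.77]
0.022
```

>>> drive_tool(plan=[0.0376,-0.0023,0.03,0,0,1.8,0.0376,-0.0023,0.08,0,0,1.8,0.0376,-0.0023,0.12,0,0,1.8,0.0376,-0.0023,0.145,0,0,1.8,0.0376,-0.0023,0.16,0,0,1.8,0.0376,-0.0023,0.166,0,0,1.8,0.0376,-0.0023,0.166,0,0,1.8,0.0376,-0.0023,0.166,0,0,1.8], gripper=1)

```text
clock: 3.25
eef_pos: [0.5039, 0.0895, 0.0883]
tcp_rot: [179.9, 0.1, 142.3]
force: [-0.4, 0.7, 0.0]
grip_width: 0.0852
```

```bash
python3 goto.py .5027 .0905 .087 142.4
python3 - <<'E'
from h import *
snap("wrist","w3")
E
```

```text
clock 3.25 pos [0.5039 0.0895 0.0883] rot [1.7992e+02 8.0000e-02 1.4229e+02] F [-0.44  0.68  0.03] w 0.0852
j [  1.1  17.4 -22.6  49.9   0.   38.8]
shift [0.0015 0.     0.0013] rv [ 0.08  0.08 -0.11]
```

View pics/w3.png

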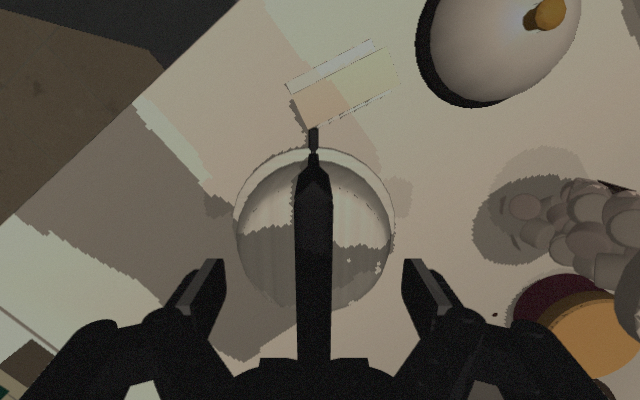

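The bar (column 314) is centred between the open pads (222 and 403). Closing on it.

>>> drive_tool(plan=[0.001,0,0.001,0,0,0,0.001,0,0.001,0,0,0,0.001,0,0.001,0,0,0,0.001,0,0.001,0,0,0,0.001,0,0.001,0,0,0,0.001,0,0.001,0,0,0,0.001,0,0.001,0,0,0,0.001,0,0.001,0,0,0], gripper=0)

```text
clock: 4.3
eef_pos: [0.5023, 0.09, 0.0864]
tcp_rot: [180.0, 0.0, 142.3]
force: [-0.7, 0.8, 0.7]
grip_width: 0.0149
```

```bash
python3 goto.py .5027 .0905 .27 142.4
```

```text
clock 4.3 pos [0.5023 0.09   0.0864] rot [1.7999e+02 1.0000e-02 1.4228e+02] F [-0.69  0.8   0.74] w 0.0149
j [  1.1  17.5 -22.9  49.6   0.   38.9]
shift [-0.      0.0006 -0.1836] rv [ 0.01  0.01 -0.12]
```

>>> drive_tool(plan=[0,0,-0.01,0,0,0,0,0,-0.03,0,0,0,0,0,-0.06,0,0,0,0,0,-0.1,0,0,0,0,0,-0.14,0,0,0,0,0,-0.17,0,0,0,0,0,-0.18,0,0,0,0,0,-0.18,0,0,0])

```text
clock: 5.3
eef_pos: [0.5021, 0.09, 0.2662]
tcp_rot: [180.0, 0.0, 142.3]
force: [-0.4, 0.0, -3.2]
grip_width: 0.0153
```

```bash
python3 goto.py .518 .3945 .25 207
```

```text
clock 5.3 pos [0.5021 0.09   0.2662] rot [179.99   0.   142.28] F [-0.42  0.01 -3.19] w 0.0153
j [ 1.1 10.5 -5.3 74.2  0.  38.9]
shift [0.1737 0.2505 0.0163] rv [ 1.000e-02  1.000e-02 -6.472e+01]
```

>>> drive_tool(plan=[0.013,0.018,0,0,0,-6,0.037,0.053,0,0,0,-15,0.064,0.092,0,0,0,-25,0.091,0.131,0,0,0,-35,0.118,0.17,0,0,0,-45,0.143,0.207,0,0,0,-54.5,0.163,0.235,0,0,0,-61,0.1735,0.2505,0,0,0,-64.7])

```text
clock: 6.3
eef_pos: [0.5171, 0.3958, 0.2633]
tcp_rot: [180.0, -0.2, -152.8]
force: [-0.5, -0.3, -2.3]
grip_width: 0.0155
```

>>> drive_tool(plan=[0,0,0.05,0,0,0,0,0,0.06,0,0,0,0,0,0.06,0,0,0,0,0,0.06,0,0,0])

```text
clock: 6.8
eef_pos: [0.5191, 0.3944, 0.2079]
tcp_rot: [180.0, 0.1, -153.1]
force: [-1.3, 0.4, -2.1]
grip_width: 0.0152
```

```bash
python3 goto.py .518 .3945 .2 207;  python3 - <<'E'
from h import *
p,*_=snap("wrist","w4")
E
```

```text
clock 6.8 pos [0.5191 0.3944 0.2079] rot [ 1.7999e+02  1.3000e-01 -1.5306e+02] F [-1.3   0.38 -2.07] w 0.0152
j [30.2 27.4 10.3 72.8  0.   3.2]
shift [0.0009 0.0006 0.0079] rv [ 0.01  0.13 -0.06]
```

View pics/w4.png

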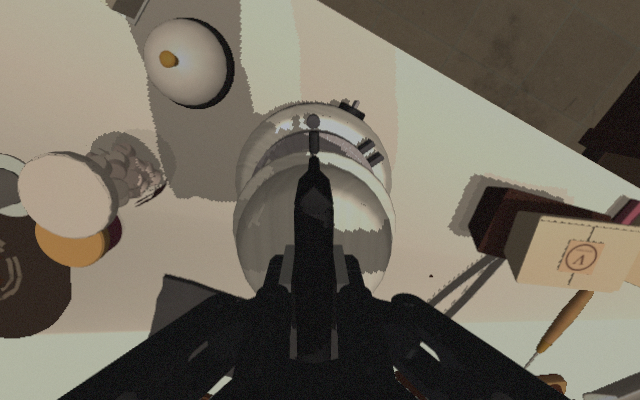

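Pointer (314,145) lines up with the stud (313,121). I'll measure the offset between the held cup and the collar in this view.

Run:
```python
from h import *
from scipy.optimize import least_squares
p,d,K,D,T=load("w4"); X=cloud(p,d,K,D,T)
cv2.imwrite("pics/w4z.png",cv2.resize(p[90:260,225:405,::-1],None,fx=3.4,fy=3.4,interpolation=cv2.INTER_CUBIC))
roi=np.zeros((400,640),bool); roi[90:230,225:405]=1
zf=.1475
m=(roi&(X[...,2]>.135)).astype(np.uint8)
c=max(cv2.findContours(m,cv2.RETR_EXTERNAL,cv2.CHAIN_APPROX_NONE)[0],key=len).reshape(-1,2)
c=c[(c[:,1]<225)&(c[:,0]>228)&(c[:,0]<402)&(np.abs(c[:,0]-314)>9)]
Q=onplane(K,D,T,c,zf)
r=least_squares(lambda q:np.hypot(Q[:,0]-q[0],Q[:,1]-q[1])-.053,[.518,.394],loss="soft_l1",f_scale=.0007); print("flange",r.x,np.median(abs(r.fun)),len(c))
# collar/housing marks
for q in [(313,121),(314,135),(314,145),(314,150),(348,160),(280,160)]: print(q,X[q[1],q[0]].round(4))
g=p.max(2); mm=(roi&(g<60)).astype(np.uint8)
n,l,s,cc=cv2.connectedComponentsWithStats(mm)
for i in range(1,n):
    if s[i,4]>12: print(s[i],cc[i].round(1),np.median(X[l==i],0).round(4))
```

```text
flange [0.52042733 0.39575034] 0.0003679780528918694 201
(313, 121) [0.4634 0.3663 0.0761]
(314, 135) [0.4652 0.3678 0.1479]
(314, 145) [0.4703 0.3704 0.1485]
(314, 150) [0.4728 0.3717 0.1488]
(348, 160) [0.4691 0.3924 0.1482]
(280, 160) [0.4874 0.3564 0.1483]
[225  90   5   6  17] [226.2  91.7] [0.4817 0.2799 0.0075]
[338 101  27  19 186] [351.3 109.7] [0.4417 0.3934 0.0453]
[307 114   9   7  14] [310.9 115.9] [0.4598 0.3624 0.076 ]
[ 285  130   49  100 2483] [313.2 193.1] [0.4799 0.3742 0.2166]
[358 139  14  12  68] [364.  144.5] [0.4615 0.4131 0.0718]
[367 152  14  11  71] [373.5 156.9] [0.4668 0.4256 0.0713]
```

View pics/w4z.png

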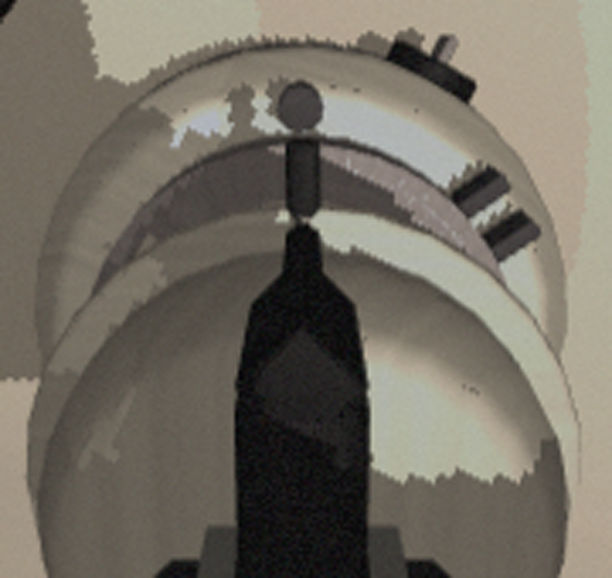

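Run:
```python
from h import *
from scipy.optimize import least_squares
for tag,roi_ in [("w1",(70,180,240,395)),("w4",(100,180,225,405))]:
    p,d,K,D,T=load(tag); X=cloud(p,d,K,D,T); a=X[...,2]
    # outer boundary of the collar ring: collar px (z .079-.086) whose upward neighbour is housing (z<.07)
    E=[]
    for u in range(roi_[2],roi_[3]):
        col=a[:,u]
        for v in range(roi_[0],roi_[1]):
            if abs(col[v]-.082)<.004 and abs(col[v+1]-.082)<.004:
                if .03<col[v-1]<.068: E.append((u,v-.5))
                break
    Q=onplane(K,D,T,E,.082)
    r=least_squares(lambda q:np.hypot(Q[:,0]-q[0],Q[:,1]-q[1])-.054,[.518,.394],loss="soft_l1",f_scale=.0007); print(tag,"collar",r.x,len(E),np.median(abs(r.fun)))
    # stud top (z~.076)
    m=((abs(a-.076)<.0025)); m[:roi_[0]]=0;m[100 if tag=="w1" else 165:]=0;m[:,:roi_[2]]=0;m[:,roi_[3]:]=0
    n,l,s,cc=cv2.connectedComponentsWithStats(m.astype(np.uint8))
    for i in range(1,n):
        if s[i,4]>20: print("  ",s[i],cc[i].round(1),np.mean(X[l==i],0).round(4))
```

```text
w1 collar [0.51853918 0.39440625] 104 0.0001190651174565148
   [336  70  11  15  83] [340.8  76.6] [0.4618 0.4154 0.0763]
   [281  73  12  13 123] [286.3  79.2] [0.4639 0.3666 0.0764]
   [349  77  11  15  84] [354.1  83.9] [0.468  0.4276 0.0763]
w4 collar [0.51835708 0.39416289] 25 0.00010847263298301157
   [307 115  13  14 147] [312.9 121.2] [0.4636 0.3663 0.0762]
   [360 141  15  13 100] [367. 147.] [0.4618 0.4151 0.0762]
   [369 154  15  11  91] [376.4 159.5] [0.4673 0.4273 0.0762]
```

Run:
```python
from h import *
from scipy.optimize import least_squares
for tag,zb,box,x0,thr in [("w2",0,(80,200,255,370),[.503,.09],.018),("w4",.1215,(100,300,225,405),[.519,.395],.135)]:
    p,d,K,D,T=load(tag); X=cloud(p,d,K,D,T); a=X[...,2].copy()
    roi=np.zeros((400,640),bool); roi[box[0]:box[1],box[2]:box[3]]=1
    m=(roi&(a>thr)).astype(np.uint8)
    c=max(cv2.findContours(m,cv2.RETR_EXTERNAL,cv2.CHAIN_APPROX_NONE)[0],key=len).reshape(-1,2)
    cx=314 if tag=="w4" else 312
    top=225 if tag=="w4" else 165
    c=c[(c[:,1]<top)&(np.abs(c[:,0]-cx)>9)&(c[:,0]>box[2]+2)&(c[:,0]<box[3]-3)].astype(float)
    # push boundary half a pixel outward
    cen=c.mean(0)*[1,0]+[0,top]; n=c-cen; c+=.5*n/np.linalg.norm(n,axis=1)[:,None]
    Q=onplane(K,D,T,c,zb+.026)
    for fix in (1,0):
        f=(lambda q:np.hypot(Q[:,0]-q[0],Q[:,1]-q[1])-.053) if fix else (lambda q:np.hypot(Q[:,0]-q[0],Q[:,1]-q[1])-q[2])
        r=least_squares(f,x0+([] if fix else [.053]),loss="soft_l1",f_scale=.0007); print(tag,r.x.round(4),len(c),np.median(abs(r.fun)).round(5))
    ptr=np.where((a[:,cx]>thr)&(np.arange(400)>box[0]))[0][0]; print("tip row",ptr,onplane(K,D,T,[(cx,ptr-.5)],zb+.026))
    print("flange z near front",[a[v,cx+s].round(4) for v in (150,155) for s in(-25,25)] if tag=="w4" else "")
```

```text
w2 [0.5035 0.0899] 171 0.00036
w2 [0.5031 0.0903 0.0525] 171 0.00023
tip row 81 [[0.45460539 0.12580386 0.026     ]]
flange z near front 
w4 [0.5201 0.3956] 201 0.00029
w4 [0.5192 0.3951 0.0522] 201 0.00015
tip row 130 [[0.46247762 0.36640925 0.1475    ]]
flange z near front [np.float64(0.082), np.float64(0.0829), np.float64(0.1467), np.float64(0.147)]
```

```bash
python3 goto.py .518 .3934 .173 207
```

```text
clock 6.85 pos [0.5193 0.3945 0.2083] rot [ 179.99    0.18 -153.05] F [-0.59  0.58 -2.35] w 0.015
j [30.2 27.3 10.3 72.8  0.   3.2]
shift [ 0.0017 -0.0004  0.0353] rv [ 0.01  0.18 -0.05]
```

>>> drive_tool(plan=[0.0015,-0.0004,0.015,0,0.15,0,0.0015,-0.0004,0.028,0,0.15,0,0.0015,-0.0004,0.035,0,0.15,0,0.0015,-0.0004,0.035,0,0.15,0,0.0015,-0.0004,0.035,0,0.15,0])

```text
clock: 7.48
eef_pos: [0.5172, 0.3934, 0.1715]
tcp_rot: [180.0, -0.1, -153.0]
force: [-0.1, -0.0, -2.3]
grip_width: 0.0149
```

```bash
python3 goto.py .518 .3936 .1544 207;  python3 - <<'E'
from h import *
p,*_=snap("wrist","w5")
cv2.imwrite("pics/w5z.png",cv2.resize(p[90:260,225:405,::-1],None,fx=3.4,fy=3.4,interpolation=cv2.INTER_CUBIC))
E
```

```text
clock 7.475 pos [0.5172 0.3934 0.1715] rot [ 1.7999e+02 -1.3000e-01 -1.5302e+02] F [-0.14 -0.01 -2.32] w 0.0149
j [30.2 28.2  6.4 68.4  0.   3.2]
shift [-0.0008 -0.0001  0.0171] rv [ 0.01 -0.13 -0.02]
```

View pics/w5z.png

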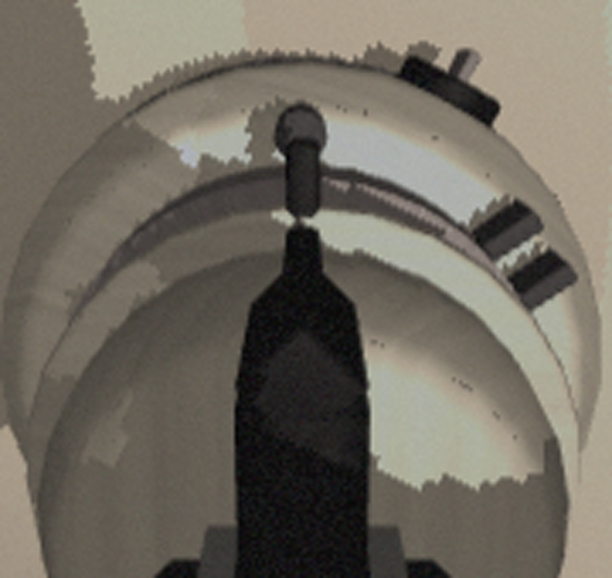

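>>> drive_tool(plan=[-0.0005,0,0.003,0,0,0,-0.0005,0,0.006,0,0,0,-0.0005,0,0.009,0,0,0,-0.0005,0,0.012,0,0,0,-0.0005,0,0.012,0,0,0])

```text
clock: 8.15
eef_pos: [0.5173, 0.3933, 0.1589]
tcp_rot: [180.0, -0.2, -153.0]
force: [0.2, 0.5, -2.0]
grip_width: 0.015
```

```bash
python3 goto.py .518 .3936 .1544 207
```

```text
clock 8.15 pos [0.5173 0.3933 0.1589] rot [ 180.     -0.19 -153.02] F [ 0.23  0.47 -2.  ] w 0.015
j [30.2 28.6  5.3 66.9  0.   3.2]
shift [-0.0007 -0.0001  0.0045] rv [ 0.   -0.19 -0.02]
```

>>> drive_tool(plan=[-0.0004,0,0.002,0,0,0,-0.0004,0,0.004,0,0,0,-0.0004,0,0.005,0,0,0,-0.0004,0,0.005,0,0,0,-0.0004,0,0.005,0,0,0])

```text
clock: 8.78
eef_pos: [0.5179, 0.3937, 0.1544]
tcp_rot: [180.0, -0.1, -153.0]
force: [-0.4, 0.1, -1.9]
grip_width: 0.0148
```

```bash
python3 goto.py .518 .3936 .1536 207;  python3 - <<'E'
from h import *
from scipy.optimize import least_squares
p,d,K,D,T=snap("wrist","w6")
cv2.imwrite("pics/w6z.png",cv2.resize(p[90:260,225:405,::-1],None,fx=3.4,fy=3.4,interpolation=cv2.INTER_CUBIC))
X=cloud(p,d,K,D,T)
for q in [(350,165),(278,165),(295,155),(333,155)]: print(X[q[1],q[0]].round(4))
E
```

```text
clock 8.775 pos [0.5179 0.3937 0.1544] rot [ 1.7999e+02 -1.4000e-01 -1.5302e+02] F [-0.36  0.06 -1.92] w 0.0148
j [30.2 28.8  4.9 66.3  0.   3.2]
shift [-0.0001 -0.0001  0.0008] rv [ 0.01 -0.14 -0.02]
[0.4697 0.394  0.0954]
[0.4895 0.3558 0.094 ]
[0.4793 0.3622 0.0943]
[0.469  0.3822 0.0952]
```

View pics/w6z.png

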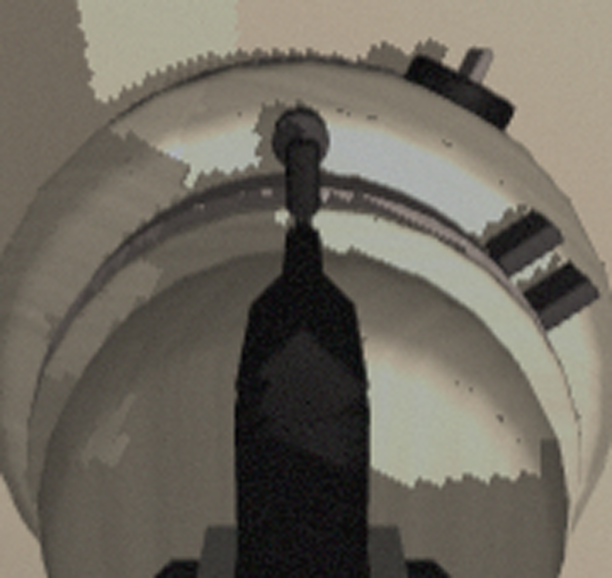

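The foot is about 14 mm below the mouth with almost no side force, and the pointer (303,180 in the zoom) is on the stud (300,133). I'll press a little, then turn while following the ramp down.

>>> drive_tool(plan=[0,0,0.0008,0,0,0,0,0,0.0015,0,0,0,0,0,0.0015,0,0,0])

```text
clock: 9.2
eef_pos: [0.5179, 0.3937, 0.1531]
tcp_rot: [180.0, -0.1, -153.0]
force: [-0.7, -0.2, 1.4]
grip_width: 0.015
```

>>> drive_tool(plan=[0,0,0,0,0,2,0,0,0.0001,0,0,4,0,0,0.0003,0,0,7,0,0,0.0005,0,0,10,0,0,0.0005,0,0,10])

```text
clock: 9.82
eef_pos: [0.5187, 0.394, 0.1528]
tcp_rot: [-180.0, -0.0, -163.1]
force: [1.8, 0.1, 2.8]
grip_width: 0.0151
```

```bash
python3 goto.py .518 .394 .15 153.1; python3 -c "
from cell import manip;print(manip.read_state()['moment'])"
```

```text
clock 9.825 pos [0.5187 0.394  0.1528] rot [-1.7999e+02 -3.0000e-02 -1.6305e+02] F [1.84 0.07 2.78] w 0.0151
j [30.2 28.8  4.8 66.  -0.  13.2]
shift [0.0006 0.0002 0.0028] rv [-2.000e-02 -3.000e-02  4.385e+01]
[ 0.11750476 -0.3349633  -0.06310931]
```

>>> drive_tool(plan=[0,0,0.0004,0,0,5,0,0,0.0008,0,0,10,0,0,0.0012,0,0,15,0,0,0.0016,0,0,20,0,0,0.0018,0,0,22,0,0,0.0018,0,0,22])

```text
clock: 10.58
eef_pos: [0.5184, 0.3939, 0.1512]
tcp_rot: [-180.0, -0.0, 175.0]
force: [0.7, 0.3, 6.0]
grip_width: 0.0154
```

```bash
python3 goto.py .518 .394 .15 153.1; python3 -c "
from cell import manip;print(manip.read_state()['moment'])"
```

```text
clock 10.575 pos [0.5184 0.3939 0.1512] rot [-1.7997e+02 -5.0000e-02  1.7502e+02] F [0.74 0.32 6.03] w 0.0154
j [30.2 28.9  4.6 65.8  0.  35.1]
shift [0.0004 0.0001 0.0012] rv [-0.04 -0.04 21.92]
[ 0.04005872 -0.19015673  0.01992835]
```

>>> drive_tool(plan=[0,0,0.0004,0,0,5,0,0,0.0008,0,0,10,0,0,0.0012,0,0,15,0,0,0.0015,0,0,20,0,0,0.0015,0,0,22,0,0,0.0015,0,0,22])

```text
clock: 11.32
eef_pos: [0.5184, 0.394, 0.1502]
tcp_rot: [-180.0, -0.0, 153.0]
force: [0.2, 0.5, 6.9]
grip_width: 0.0156
```

```bash
python3 goto.py .518 .394 .15 153.1
python3 - <<'E'
from h import *
from cell import manip
print(manip.read_state()['moment'])
p,d,K,D,T=snap("wrist","w7")
cv2.imwrite("pics/w7z.png",cv2.resize(p[90:260,225:405,::-1],None,fx=3.4,fy=3.4,interpolation=cv2.INTER_CUBIC))
E
```

```text
clock 11.325 pos [0.5184 0.394  0.1502] rot [-1.7998e+02 -3.0000e-02  1.5303e+02] F [0.23 0.49 6.88] w 0.0156
j [30.2 28.9  4.5 65.7  0.  57.1]
shift [ 0.0004 -0.0001  0.0002] rv [-0.02 -0.03 -0.07]
[-0.04099175  0.08388349  0.03385026]
```

View pics/w7z.png

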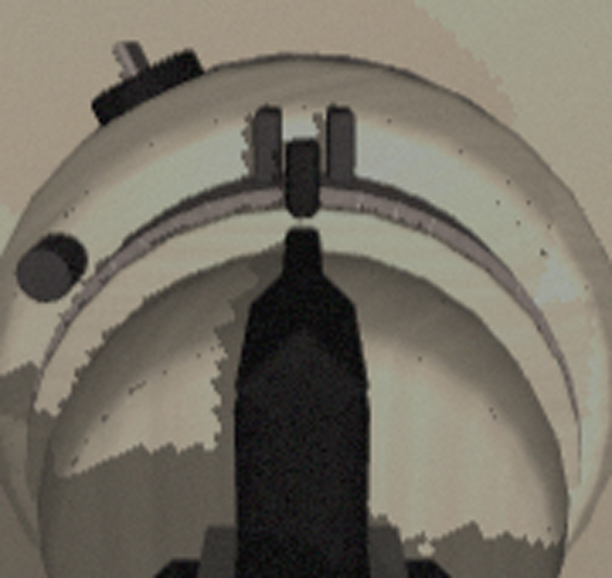

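The pointer (303,180 in the zoom) stands midway between the ribs (266 and 340), and the cup has come down about 4 mm. Releasing.

>>> drive_tool(plan=[0,0,0,0,0,0,0,0,0,0,0,0,0,0,0,0,0,0,0,0,0,0,0,0,0,0,0,0,0,0], gripper=0.7)

```text
clock: 12.0
eef_pos: [0.5178, 0.3936, 0.1489]
tcp_rot: [-179.9, -0.1, 153.0]
force: [-0.0, 0.8, 0.9]
grip_width: 0.0599
```

>>> drive_tool(plan=[0,0,-0.01,0,0,0,0,0,-0.03,0,0,0,0,0,-0.06,0,0,0,0,0,-0.1,0,0,0,-0.02,0,-0.12,0,0,0,-0.04,0,-0.12,0,0,0,-0.04,0,-0.12,0,0,0,-0.04,0,-0.12,0,0,0])

```text
clock: 13.0
eef_pos: [0.5531, 0.3752, 0.2672]
tcp_rot: [-179.7, -0.2, 153.0]
force: [-0.4, 0.4, -0.7]
grip_width: 0.06
```

```bash
python3 - <<'E'
from h import *
p,d,K,D,T=snap("wrist","w8")
cv2.imwrite("pics/w8z.png",cv2.resize(p[20:220,220:420,::-1],None,fx=3,fy=3,interpolation=cv2.INTER_CUBIC))
snap("top","top8"); snap("scene","scene8")
E
python3 goto.py .518 .394 .15 153.1
```

```text
clock 13.15 pos [0.553  0.3757 0.268 ] rot [-1.7980e+02 -1.6000e-01  1.5301e+02] F [-0.49  0.52 -0.81] w 0.0598
j [27.3 29.1 21.5 82.6  0.  54.3]
shift [0.0391 0.0008 0.1181] rv [-0.2  -0.16 -0.09]
```

View pics/w8z.png

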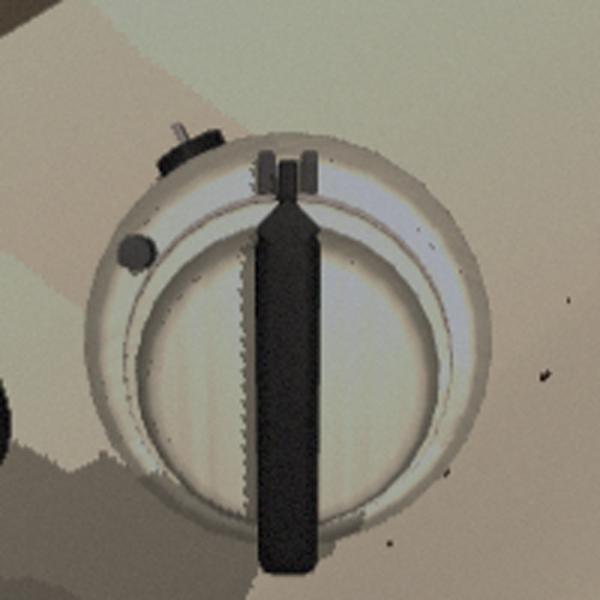

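View pics/scene8.png

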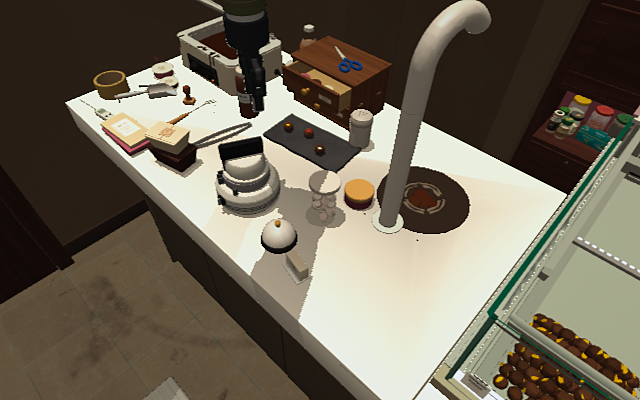

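The cup is locked, with its pointer (287,180 in the zoom) between the ribs (265 and 310). The jar and tin sit at their old pixels in the scene view. One last check on heights and centre.

Run:
```python
from h import *
p,d,K,D,T=load("w8"); X=cloud(p,d,K,D,T); a=X[...,2]
roi=np.zeros((400,640),bool); roi[60:220,245:390]=1
z=a[roi]
for n,lo,hi in[("bar top",.15,.17),("cup top",.118,.13),("flange",.084,.097)]: k=z[(z>lo)&(z<hi)]; print(n,len(k),np.median(k).round(4))
m=(roi&(a>.15)); v,u=np.nonzero(m); P=onplane(K,D,T,np.c_[u,v],.16)[:,:2]
mu=P.mean(0);w,V=np.linalg.eigh(np.cov(P.T));ax=V[:,1]*np.sign(V[0,1]); t=(P-mu)@ax
print("bar yaw",np.degrees(np.arctan2(ax[1],ax[0])),"axis",mu+ax*(np.percentile(t,99.5)-.044))
A=cloud(*load("top0"));B=cloud(*load("top8"))
for n,(u,v) in dict(jar=(316,174),tin=(328,144)).items(): print(n,A[v,u].round(3),B[v,u].round(3))
```

```text
bar top 2538 0.16
cup top 5220 0.1242
flange 1323 0.0902
bar yaw -26.867954008232047 axis [0.51817544 0.39454835]
jar [0.597 0.223 0.106] [0.597 0.222 0.109]
tin [0.688 0.193 0.036] [0.688 0.193 0.036]
```

```bash
python3 -c "
from cell import job
print(job.finish_job())"
```

```text
the job is handed in; nothing more can be done
None
```

The milling cup is locked in the mill's collar and the job is handed in, at about 13 s of the 45 s allowed. The interface reports no verdict, so what follows is from my own checks.

I gripped the cup by its bar and lowered it into the collar with the pointer at the stud. The foot went in about 14 mm with almost no side force. I turned it about 54° clockwise, following the ramps down about 4 mm, then let go and backed off.

Last checks, taken after release:

| Check | Measured | Required |
|---|---|---|
| Underside below the collar's mouth | about 18 mm (bar top at 0.160 m, cup top at 0.124 m) | at least 16.8 mm |
| Cup axis to collar centre | about 0.5 mm | within 6 mm |
| Cup yaw | -26.9°, against -26.8° for the lock mark; pointer visibly midway between the ribs | pointer within 9 mm |
| Jar and tin | jar within about 1 mm sideways, tin at its starting position | moved less than 30 mm |

I did not measure the cup's tilt directly. The gripper was clear of everything at the end.

Two measurements disagreed slightly. The estimates of the cup's centre along its bar differed by 1 to 2 mm depending on the method, which was inside the 3 mm of play. The jar's height reading changed from 0.106 to 0.109 m between the two pictures, which I took as depth noise.

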